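# Put the impact sockets back in the tray in order of size

## Robot

A 6-joint arm with a two-finger parallel gripper is mounted at the origin on the work surface. World frame = base frame: x ahead of the robot, y to its left, z up, the work surface at z = 0. Lengths are in m, angles in rad, forces in N, time in s.
With the tool pointing down it reaches from about 0.35 to 0.725 m from the base axis. Payload 4.3 kg.
Tool frame: the origin (TCP) lies at the centre of the arm's flange, where the gripper is bolted on; the fingertips stand r.tips_ahead ahead of it and the grasp point (between the pads) lies 155 mm ahead of it (r.tips_ahead is the distance from the TCP to the fingertips, in m); x points along the fingers, y is the direction in which the jaws open and shut, and the axes are right-handed (so a half turn about x gives the same grasp; the last joint's range is limited). The gripper opens to 85 mm and grips with 20 to 120 N. Pads are 22 mm wide; open, the fingers measure 114 mm over their backs; the gripper's body (76 mm by 85 mm) begins 54 mm behind the grasp point. The pads swing forward as they close: fully open they stand 13 mm farther back than shut.
Start: joints at [1.075, 0.377, 0.081, 1.274, 0, 1.46], TCP at [0.216, 0.533, 0.405] pointing down, gripper open.
Joint ranges: [-2.72, 2.72], [-0.84, 1.66], [-1.02, 1.22], [-1.77, 2.12], [-1.37, 1.28], [-3.14, 3.14]. Speed limits (rad/s): [2.57, 2.57, 3.14, 3.14, 3.14, 3.14].

## Interface

Orientations are given as a rotation vector (axis times angle).
In Python, from plant import r, release, grab, solver, cams, workorder, monitor gives the robot as it stands. Calls block until the motion is done:
- r.move_to(position, orientation): joint-space move of the TCP to a pose.
- r.move_l(position, ori=None, rate=0.15, stop_force=None): straight line of the TCP; ori=None keeps the orientation; rate is the mean speed in m/s. With stop_force (N) it stops when the force on the tool has changed by that much, and returns True; else False.
- r.move_joints(angles): joint-space move.
- release() and grab(): open the fingers fully, or close them until they stop; the grip force is fixed at half the most.
- r.wait(seconds).
- solver.ik(position, orientation): joint angles nearest the present ones, or None.
- cams.snapshot(name): name is "side" or "top" or "wrist"; returns the picture (420x560x3 uint8, red, green, blue); there is no depth.
- cams.camera_info(name): a dict with "fov_y" (degrees; the focal length in pixels is half the picture's height over the tangent of half this angle, whatever the lens; pixels are square), "cx", "cy" (the principal point, pixels), "view" (4x4, takes a point from world to camera coordinates); the wrist camera has in their place "T_tool_cam" (4x4, takes a point from camera to tool coordinates, whose origin is the TCP and whose axes are the tool frame's). Camera axes: x right, y down, z forward; pixel columns grow to the right and rows downward; lengths in m; the calibration is good to about 2 mm. A picture is of the moment at which its call begins: read the wrist's pose just before it. camera_info takes no time and is no camera call.
A pose or a line that the arm cannot do raises r.PlanningError and nothing moves.
- workorder.job_done(): hands the job in, once; it reports no verdict.
Readings, each from a call of its own:
- monitor.get_time_s(): time.
- monitor.get_q(): joint angles.
- monitor.get_joint_vel(): joint speeds.
- monitor.get_joint_efforts(): joint torques, N m.
- monitor.get_eef_pos(): TCP position.
- monitor.get_tool_rot(): TCP orientation.
- monitor.get_wrist_force(): force on the tool from outside, world axes, zero at the start.
- monitor.get_ft_torque(): the same for the moment, N m.
- monitor.get_opening(): opening from 0.0 (shut) to 1.0 (fully open).
Only numpy, scipy, OpenCV 4.12 (cv2) and the standard library are available. Lean on these libraries where they do the work, as an engineer would, in place of code of your own. Each camera call takes 0.05 s, during which the arm holds its last target.

## Task

Put the four loose impact sockets back into the row of four compartments in the blue socket tray, one in each, standing upright with the open end up as they stand now, in order of size: the largest in the compartment next to the ratchet, and so on down to the smallest next to the extension bar. The ratchet and the extension bar stay where they lie in the end bays of the tray.

Things in the scene. Friction and masses are not known exactly. Their poses are not given: they have to be found in the camera images.
- socket_48: The largest of four black steel impact sockets: a loose upright cylinder 82 mm tall, about 550 g. Upper part, with the open hex mouth: 48 mm in diameter, from 35 mm above the foot to the top; grip it there from above. Lower part, the drive end it stands on: 32 mm in diameter, 24 mm high. Origin: centre of its underside; z up along its axis; yaw means nothing.
- socket_37: The second largest of four black steel impact sockets: a loose upright cylinder 75 mm tall, about 330 g. Upper part, with the open hex mouth: 37 mm in diameter, from 35 mm above the foot to the top; grip it there from above. Lower part, the drive end it stands on: 30 mm in diameter, 24 mm high. Origin: centre of its underside; z up along its axis; yaw means nothing.
- socket_28: The third largest of four black steel impact sockets: a loose upright cylinder 68 mm tall, about 210 g. Upper part, with the open hex mouth: 28 mm in diameter, from 35 mm above the foot to the top; grip it there from above. Lower part, the drive end it stands on: 29 mm in diameter, 24 mm high. Origin: centre of its underside; z up along its axis; yaw means nothing.
- socket_20: The smallest of four black steel impact sockets: a loose upright cylinder 62 mm tall, about 140 g. Upper part, with the open hex mouth: 20 mm in diameter, from 35 mm above the foot to the top; grip it there from above. Lower part, the drive end it stands on: 28 mm in diameter, 24 mm high. Origin: centre of its underside; z up along its axis; yaw means nothing.
- cell_a: The leftmost (seen from the robot) of four equal compartments in a row, 72 mm apart, on the robot's side of the fixed blue tray: its light grey floor liner, 68 x 66 mm, between walls 13 to 15 mm higher. Origin: centre of the liner's top, where the socket stands, 4 mm above the bench. y along the row to the tray's left end as seen from the robot; x across the tray, away from the robot; z up.
- cell_b: The second from the left (seen from the robot) of four equal compartments in a row, 72 mm apart, on the robot's side of the fixed blue tray: its light grey floor liner, 68 x 66 mm, between walls 13 to 15 mm higher. Origin: centre of the liner's top, where the socket stands, 4 mm above the bench. y along the row to the tray's left end as seen from the robot; x across the tray, away from the robot; z up.
- cell_c: The third from the left (seen from the robot) of four equal compartments in a row, 72 mm apart, on the robot's side of the fixed blue tray: its light grey floor liner, 68 x 66 mm, between walls 13 to 15 mm higher. Origin: centre of the liner's top, where the socket stands, 4 mm above the bench. y along the row to the tray's left end as seen from the robot; x across the tray, away from the robot; z up.
- cell_d: The rightmost (seen from the robot) of four equal compartments in a row, 72 mm apart, on the robot's side of the fixed blue tray: its light grey floor liner, 68 x 66 mm, between walls 13 to 15 mm higher. Origin: centre of the liner's top, where the socket stands, 4 mm above the bench. y along the row to the tray's left end as seen from the robot; x across the tray, away from the robot; z up.
- ratchet: A short ratchet handle, 168 mm long, lying loose across the row in the bay at one end of the tray (left or right, differing from start to start): round bright steel head 38 mm in diameter with a square stud on top (31 mm high), black grip towards the robot. Origin: on its underside, mid-length; x along it to the head. Not to be moved.
- extension: An extension bar, 124 mm long, a plain bright steel rod 15 mm thick with a 23 mm thick end, lying loose across the row in the bay at the other end of the tray. Origin: on its underside, mid-length; x along it. Not to be moved.

How it is judged:
By the outcome, as a careful person would: the job done as asked, in the order asked, and still so for the second after the job is handed in, with the robot touching nothing.
It also fails if it takes over 112 s, if anything falls off the work surface, if the arm or the gripper's body presses on something with over 40 N, if the wrist force passes 120 N, or if a joint passes its speed limit or range.

## Working session

There is one attempt and no reset: what is moved stays moved. The work goes in short steps, each a Python script; the robot and the scene stay as the last script left them, time stands still between calls to the robot, and variables do not carry over. Pictures are saved under pics/ and viewed, and the job is handed in when it is done.

```bash
ls; mkdir -p pics; python3 - <<'E'
from plant import r, release, grab, solver, cams, workorder, monitor
import cv2, numpy as np
np.set_printoptions(precision=4,suppress=True)
for n in ["side","top","wrist"]:
    cv2.imwrite(f"pics/{n}0.png",cams.snapshot(n)[:,:,::-1]); print(n,cams.camera_info(n))
print(r.tips_ahead, monitor.get_time_s(),monitor.get_eef_pos(),monitor.get_tool_rot(),monitor.get_opening())
E
```

```text
pics
side {'fov_y': 46.4696358839411, 'cx': 276.511314607433, 'cy': 206.5850629169024, 'view': array([[ 0.8472, -0.5313,  0.0016, -0.4538],
       [-0.3297, -0.5281, -0.7825,  0.2103],
       [ 0.4166,  0.6624, -0.6226,  0.9013],
       [ 0.    ,  0.    ,  0.    ,  1.    ]])}
top {'fov_y': 45.58971846526528, 'cx': 283.18436809877085, 'cy': 205.41008229454135, 'view': array([[ 0.0248, -0.9997, -0.0043, -0.0036],
       [-0.9828, -0.0236, -0.1834,  0.5595],
       [ 0.1832,  0.0087, -0.983 ,  1.0288],
       [ 0.    ,  0.    ,  0.    ,  1.    ]])}
wrist {'fov_y': 71.13840014020607, 'cx': 281.04311038603674, 'cy': 208.7837517948522, 'T_tool_cam': array([[ 0.0003, -0.2712,  0.9625,  0.0314],
       [ 1.    , -0.0005, -0.0004, -0.0002],
       [ 0.0006,  0.9625,  0.2712, -0.0687],
       [ 0.    ,  0.    ,  0.    ,  1.    ]])}
0.1734 0.15 [0.2163 0.5326 0.404 ] [ 0.3015  1.55   -0.3038] 0.9960705801977264
```

View pics/top0.png

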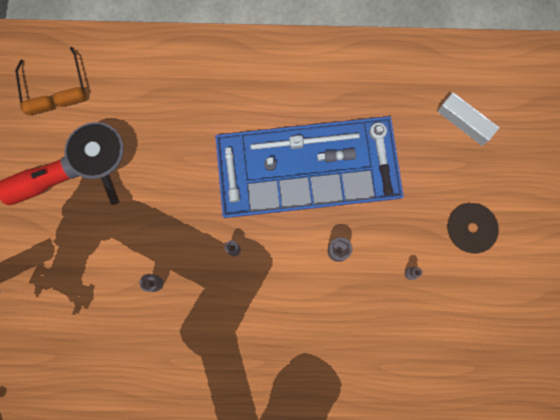

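View pics/side0.png

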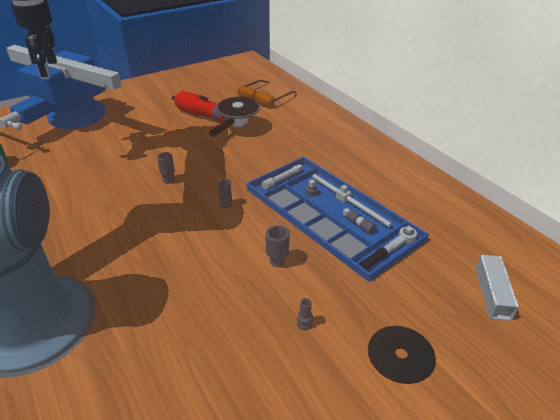

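View pics/wrist0.png

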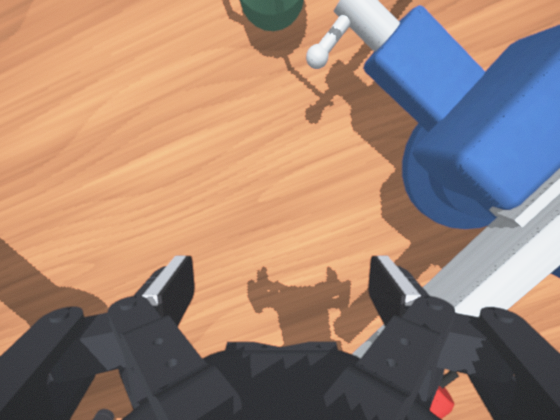

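Top view: the ratchet is at the tray's right end (col 382) and the extension at its left (col 232). So 48→d, 37→c, 28→b, 20→a. The sockets are near (340,248), (151,283), (233,247) and (414,271). I'll enlarge these next.

```bash
python3 - <<'E'
import cv2, numpy as np
t=cv2.imread("pics/top0.png"); s=cv2.imread("pics/side0.png")
def crop(im,x0,y0,w,h,k,n):
    c=cv2.resize(im[y0:y0+h,x0:x0+w],None,fx=k,fy=k,interpolation=cv2.INTER_CUBIC)
    c=np.clip(c.astype(float)*1.5,0,255).astype(np.uint8)
    st=10
    for x in range((x0+st-1)//st*st,x0+w,st): cv2.putText(c,str(x),((x-x0)*k,8),0,.3,(0,255,255)); cv2.line(c,((x-x0)*k,10),((x-x0)*k,h*k),(0,90,160) ,1) if n.startswith('g') else None
    for y in range((y0+st-1)//st*st,y0+h,st): cv2.putText(c,str(y),(0,(y-y0)*k),0,.3,(0,255,255)); cv2.line(c,(0,(y-y0)*k),(w*k,(y-y0)*k),(0,90,160),1) if n.startswith('g') else None
    return c
a=[crop(t,x-20,y-20,40,40,9,'g') for x,y in [(340,248),(151,283),(233,247),(414,271)]]
cv2.imwrite("pics/tc.png",cv2.resize(np.vstack([np.hstack(a[:2]),np.hstack(a[2:])]),(600,600)))
cv2.imwrite("pics/tt.png",crop(t,210,110,200,112,4,'g'))
a=[crop(s,x-30,y-30,60,60,6,'g') for x,y in [(278,245),(166,168),(225,193),(305,314)]]
cv2.imwrite("pics/sc.png",cv2.resize(np.vstack([np.hstack(a[:2]),np.hstack(a[2:])]),(600,600)))
E
```

```text
(no output)
```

View pics/tc.png

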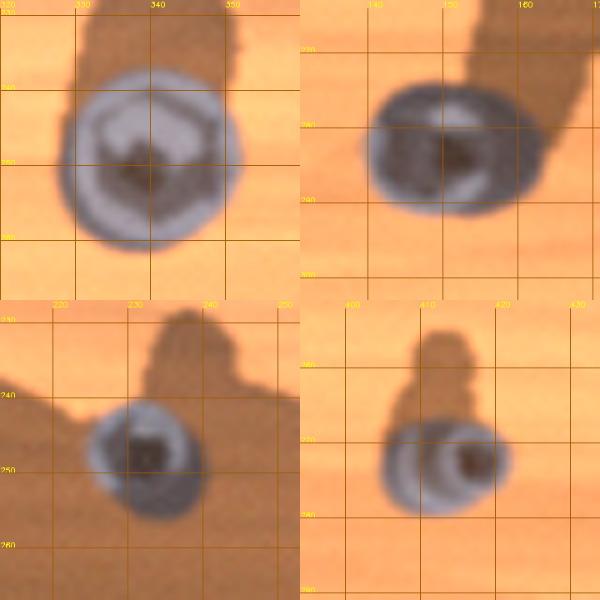

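View pics/tt.png

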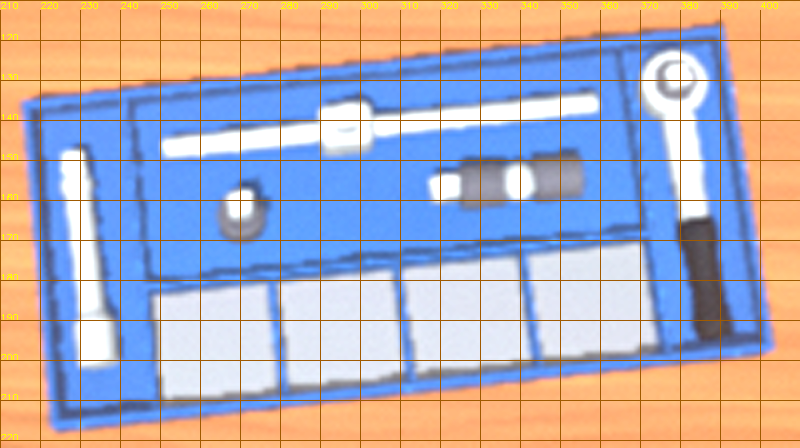

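View pics/sc.png

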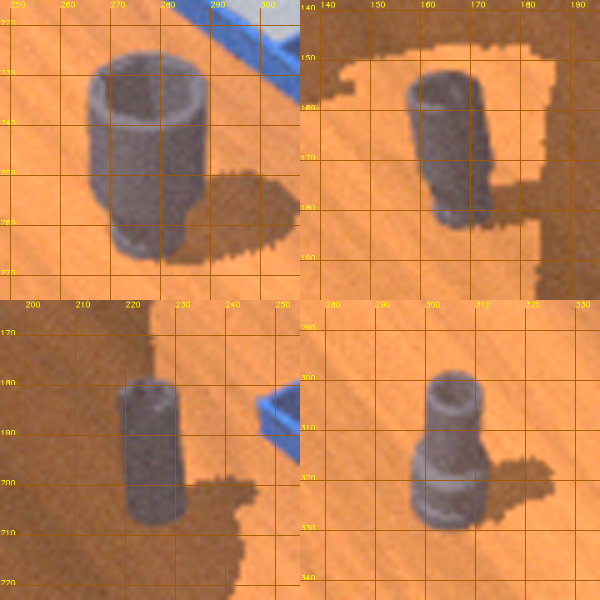

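```bash
cat > h.py <<'E'
import numpy as np, cv2
from plant import r, release, grab, solver, cams, workorder, monitor
from scipy.optimize import least_squares
from scipy.spatial.transform import Rotation as R
np.set_printoptions(precision=4,suppress=True)
def cam(n):
    i=cams.camera_info(n); f=210/np.tan(np.radians(i['fov_y']/2)); V=np.array(i['view'])
    return f,i['cx'],i['cy'],V
def proj(n,P,c=None):
    f,cx,cy,V=c or cam(n); p=np.atleast_2d(P)@V[:3,:3].T+V[:3,3]
    return np.c_[cx+f*p[:,0]/p[:,2],cy+f*p[:,1]/p[:,2]]
def back(n,uv,z,c=None):
    f,cx,cy,V=c or cam(n); d=V[:3,:3].T@np.array([(uv[0]-cx)/f,(uv[1]-cy)/f,1]); o=-V[:3,:3].T@V[:3,3]
    return (o+d*(z-o[2])/d[2])[:2]
E
python3 - <<'E'
from h import *
for n in ('top','side'):
    f,cx,cy,V=cam(n); print(n,-V[:3,:3].T@V[:3,3],f)
S={'48':(.082,(340,249),(277.7,233)),'37':(.075,(149,283),(164.5,156.5)),'28':(.068,(232,247),(224,182)),'20':(.062,(416.3,272.5),(306,302.5))}
for k,(z,a,b) in S.items(): print(k,back('top',a,z),back('side',b,z))
# tray outline on top at z~.018, liners
print([back('top',p,.018) for p in [(215.5,134),(390,116.5),(402,197.5),(223.5,217)]])
print([back('top',p,.004) for p in [(248.5,182.5),(250,210),(279.5,181),(282,206.5),(374.5,198),(371,170)]])
E
```

```text
top [0.3615 0.0007 1.114 ] 499.6957574795453
side [ 0.0784 -0.7271  0.7265] 489.14556417174356
48 [ 0.4651 -0.1098] [ 0.4669 -0.1139]
37 [0.3861 0.2819] [0.386  0.2788]
28 [0.4651 0.1151] [0.4646 0.1149]
20 [ 0.4219 -0.2712] [ 0.4235 -0.2759]
[array([0.7286, 0.1697]), array([ 0.7801, -0.2306]), array([ 0.5901, -0.2547]), array([0.5364, 0.1424])]
[array([0.6196, 0.0909]), array([0.556 , 0.0851]), array([0.6248, 0.0203]), array([0.5658, 0.0131]), array([ 0.5904, -0.1957]), array([ 0.6556, -0.1883])]
```

Both views agree to 2–5 mm, and I've fitted the tray row. I'll check IK, then move over socket_48 and look with the wrist camera.

```bash
cat >> h.py <<'E'
YAW=.130; C0=np.array([.604,-.052]); ex=np.array([np.cos(YAW),np.sin(YAW)]); ey=np.array([-np.sin(YAW),np.cos(YAW)])
CELL={k:C0+ey*.072*s for k,s in zip('abcd',(1.5,.5,-.5,-1.5))}
SOCK={'48':(.466,-.112),'37':(.386,.2803),'28':(.465,.115),'20':(.4227,-.2736)}
H={'48':.060,'37':.058,'28':.056,'20':.054}
TO={'48':'d','37':'c','28':'b','20':'a'}
def ori(yaw):
    x=np.array([0,0,-1.]); y=np.array([np.cos(yaw),np.sin(yaw),0]); z=np.cross(x,y)
    return R.from_matrix(np.c_[x,y,z]).as_rotvec()
def save(n,name):
    im=cams.snapshot(n)[:,:,::-1]; cv2.imwrite(f'pics/{name}.png',im); return im
def wproj(P,T):  # T = world<-tool
    i=cams.camera_info('wrist'); f=210/np.tan(np.radians(i['fov_y']/2)); M=np.linalg.inv(T@np.array(i['T_tool_cam']))
    p=np.atleast_2d(P)@M[:3,:3].T+M[:3,3]; return np.c_[i['cx']+f*p[:,0]/p[:,2],i['cy']+f*p[:,1]/p[:,2]]
def tool():
    T=np.eye(4); T[:3,:3]=R.from_rotvec(monitor.get_tool_rot()).as_matrix(); T[:3,3]=monitor.get_eef_pos(); return T
E
python3 - <<'E'
from h import *
print(CELL, R.from_rotvec(monitor.get_tool_rot()).as_matrix())
for k in SOCK:
  for off in (0,np.pi):
    for P in (SOCK[k],CELL[TO[k]]):
      print(k,off,[solver.ik([*P,z],ori(YAW+off)) for z in (.32,.155+H[k])])
E
```

```text
{'a': array([0.59  , 0.0551]), 'b': array([ 0.5993, -0.0163]), 'c': array([ 0.6087, -0.0877]), 'd': array([ 0.618 , -0.1591])} [[-0.0007  0.3763  0.9265]
 [-0.0013  0.9265 -0.3763]
 [-1.     -0.0015 -0.0002]]
48 0 [array([-0.3683,  0.2313, -0.3475,  0.9921,  0.    ,  1.0725]), array([-0.3683,  0.3399, -0.5052,  0.7257,  0.    ,  1.0725])]
48 0 [array([-0.3513,  0.5389,  0.1146,  1.1465,  0.    ,  1.0895]), array([-0.3513,  0.6135, -0.0426,  0.9147,  0.    ,  1.0895])]
48 3.141592653589793 [array([-0.3683,  0.2313, -0.3475,  0.9921,  0.    , -2.0691]), array([-0.3683,  0.3399, -0.5052,  0.7257,  0.    , -2.0691])]
48 3.141592653589793 [array([-0.3513,  0.5389,  0.1146,  1.1465,  0.    , -2.0521]), array([-0.3513,  0.6135, -0.0426,  0.9147,  0.    , -2.0521])]
37 0 [array([ 0.495 ,  0.227 , -0.3531,  0.9907, -0.    ,  1.9358]), array([ 0.495 ,  0.3387, -0.5135,  0.7186, -0.    ,  1.9358])]
37 0 [array([-0.2462,  0.4919,  0.0371,  1.116 ,  0.    ,  1.1946]), array([-0.2462,  0.5738, -0.1203,  0.8768,  0.    ,  1.1946])]
37 3.141592653589793 [array([ 0.495 ,  0.227 , -0.3531,  0.9907,  0
[... 648 characters left out ...]
1592653589793 [array([-0.133 ,  0.4613, -0.012 ,  1.0974,  0.    , -1.8338]), array([-0.133 ,  0.5487, -0.1708,  0.8513,  0.    , -1.8338])]
20 0 [array([-0.7005,  0.2772, -0.2856,  1.0079,  0.    ,  0.7403]), array([-0.7005,  0.3882, -0.4486,  0.734 ,  0.    ,  0.7403])]
20 0 [array([-0.0139,  0.4476, -0.0338,  1.0894,  0.    ,  1.4269]), array([-0.0139,  0.5387, -0.1945,  0.8376,  0.    ,  1.4269])]
20 3.141592653589793 [array([-0.7005,  0.2772, -0.2856,  1.0079,  0.    , -2.4013]), array([-0.7005,  0.3882, -0.4486,  0.734 ,  0.    , -2.4013])]
20 3.141592653589793 [array([-0.0139,  0.4476, -0.0338,  1.0894,  0.    , -1.7147]), array([-0.0139,  0.5387, -0.1945,  0.8376,  0.    , -1.7147])]
```

```bash
python3 - <<'E'
from h import *
k='48'; P=SOCK[k]
r.move_to([*P,.36],ori(YAW)); 
T=tool(); im=save('wrist','w48').copy()
for k,z in zip(SOCK,(.082,.075,.068,.062)):
    th=np.linspace(0,6.28,40); rad=int(k)/2000
    pts=wproj(np.c_[SOCK[k][0]+rad*np.cos(th),SOCK[k][1]+rad*np.sin(th),0*th+z],T)
    cv2.polylines(im,[np.int32(pts)],True,(0,255,0),1)
for c in CELL.values():
    q=[[*(c+ex*a+ey*b),.004] for a,b in ((.033,.034),(.033,-.034),(-.033,-.034),(-.033,.034))]
    cv2.polylines(im,[np.int32(wproj(q,T))],True,(0,0,255),1)
cv2.imwrite('pics/w48o.png',cv2.resize(im,(800,600)))
print(monitor.get_time_s(),T[:3,3])
E
```

```text
2.6583 [ 0.4662 -0.1114  0.3601]
```

View pics/w48o.png

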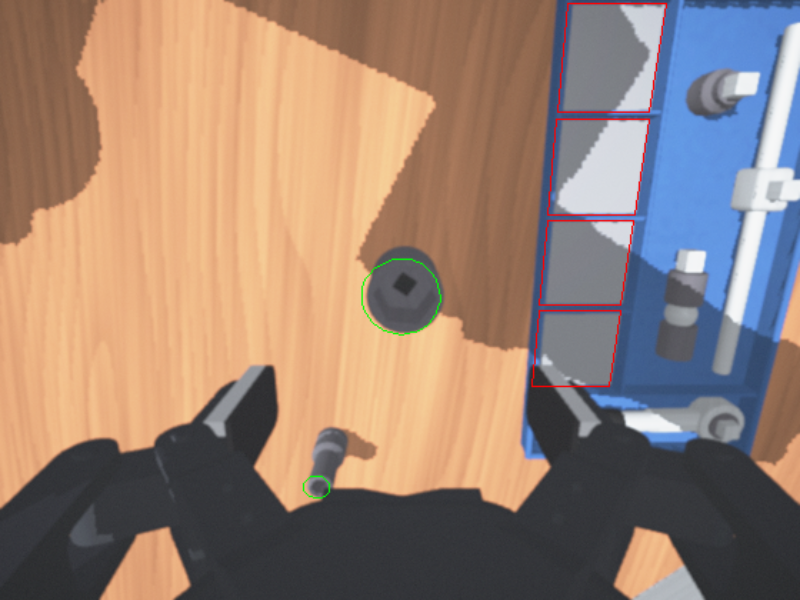

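The wrist overlay fits. The cells lie on their outlines, socket_48's rim is at about (404,297) against the predicted (401,297), so within 2 mm, and socket_20's rim sits on its prediction. Picking 48 now.

```bash
cat >> h.py <<'E'
def pick(k):
    P=SOCK[k]; z=.155+H[k]
    r.move_to([*P,.34],ori(YAW)); r.move_l([*P,z+.03],rate=.2); s=r.move_l([*P,z],rate=.08,stop_force=10)
    print('stop',s); grab(); print('open',monitor.get_opening()); r.move_l([*P,.34],rate=.15)
    print('F',monitor.get_wrist_force(),'open',monitor.get_opening(),'t',monitor.get_time_s())
def place(k):
    P=CELL[TO[k]]; z=.155+H[k]+.004
    r.move_to([*P,.34],ori(YAW)); r.move_l([*P,z+.02],rate=.15); s=r.move_l([*P,z-.002],rate=.03,stop_force=6)
    print('stop',s,monitor.get_eef_pos()-np.array([*P,z]),monitor.get_wrist_force()); r.wait(.2); release(); r.wait(.2)
    r.move_l([*P,.34],rate=.2); print('t',monitor.get_time_s())
E
python3 - <<'E'
from h import *
SOCK['48']=(.467,-.112)
pick('48'); save('wrist','g48'); save('side','s48')
E
cd pics; python3 -c "
import cv2,numpy as np
cv2.imwrite('m48.png',cv2.resize(np.hstack([cv2.imread('g48.png'),cv2.imread('s48.png')]),(800,300)))"
```

```text
stop False
open 0.5522677075809065
F [-1.2315  0.0877 -5.5927] open 0.5463699543117775 t 5.4833
```

View pics/m48.png

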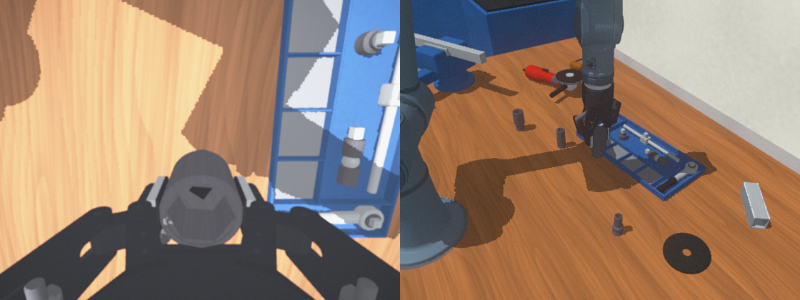

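Socket_48 is held squarely between the pads at about (202,200) in the left half of the picture, with 5.6 N of weight on the wrist. Placing it.

```bash
python3 - <<'E'
from h import *
place('48'); save('wrist','p48'); save('top','pt48')
pick('37'); save('wrist','g37')
E
cd pics; python3 -c "
import cv2,numpy as np
cv2.imwrite('m37.png',cv2.resize(np.vstack([np.hstack([cv2.imread('p48.png'),cv2.imread('pt48.png')]),np.hstack([cv2.imread('g37.png')]*2)]),(800,600)))"
```

```text
stop True [-0.0002  0.0001  0.0008] [-0.6886 -0.3193  4.7382]
t 9.325
stop False
open 0.416952609832679
F [ 0.0749  0.1318 -3.8141] open 0.4162997822058919 t 13.9
```

View pics/m37.png

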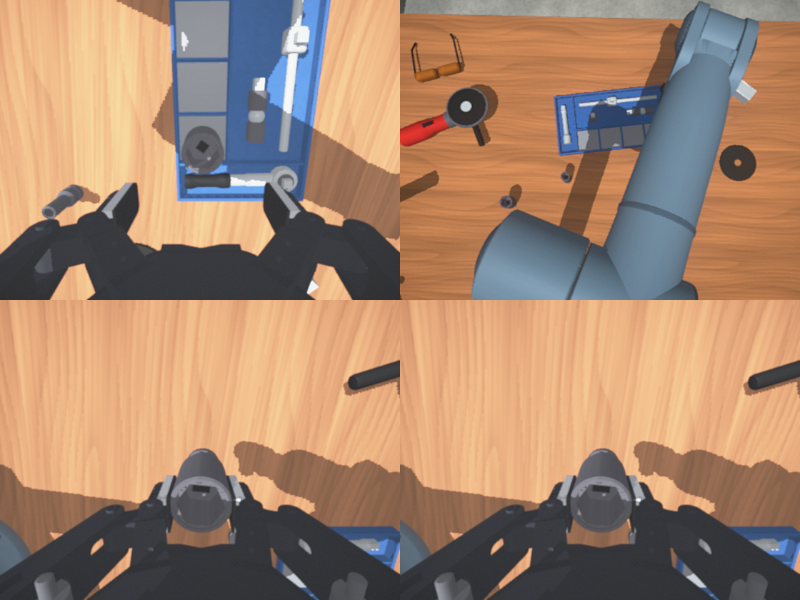

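Socket_48 stands upright in cell_d at about (203,148), next to the undisturbed ratchet. Socket_37 is held squarely. Continuing.

```bash
python3 - <<'E'
from h import *
place('37'); save('wrist','p37')
pick('28'); save('wrist','g28')
E
cd pics; python3 -c "
import cv2,numpy as np
cv2.imwrite('m28.png',cv2.resize(np.hstack([cv2.imread('p37.png'),cv2.imread('g28.png')]),(800,300)))"
```

```text
stop True [-0.0002 -0.      0.0007] [-0.6886 -0.9726  4.945 ]
t 18.7
stop False
open 0.31421175044203764
F [-0.1317  0.0227 -2.0133] open 0.3123280482587221 t 22.475
```

View pics/m28.png

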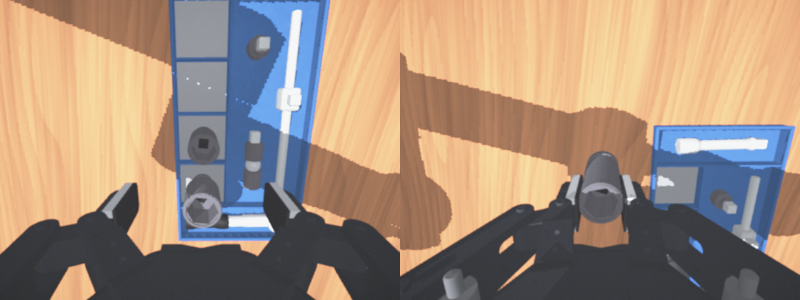

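Socket_37 stands in cell_c at (203,143), socket_48 is in d at (203,205), and socket_28 is held squarely.

```bash
python3 - <<'E'
from h import *
place('28'); save('wrist','p28')
pick('20'); save('wrist','g20')
E
cd pics; python3 -c "
import cv2,numpy as np
cv2.imwrite('m20.png',cv2.resize(np.hstack([cv2.imread('p28.png'),cv2.imread('g20.png')]),(800,300)))"
```

```text
stop True [-0.0002 -0.      0.0004] [-0.5197  0.4314  5.7794]
t 26.5667
stop False
open 0.21128415257215755
F [-0.2491  0.2304 -0.886 ] open 0.21497537271060496 t 30.6417
```

View pics/m20.png

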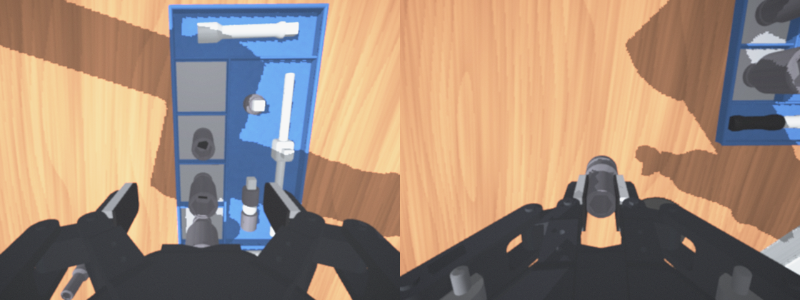

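Socket_28 stands in cell_b at (203,145), and socket_20 is held centrally. Placing it, then clearing the arm for a final look.

```bash
python3 - <<'E'
from h import *
place('20'); save('wrist','p20')
r.move_joints([1.075,0.377,0.081,1.274,0,1.46])
t=save('top','ft'); s=save('side','fs'); print(monitor.get_time_s(),monitor.get_wrist_force())
cv2.imwrite('pics/fin.png',np.vstack([cv2.resize(t[105:225,205:413],(800,461))]))
cv2.imwrite('pics/fin2.png',cv2.resize(s[130:290,230:440],(780,594)))
E
```

```text
stop True [-0.0002  0.      0.0002] [0.5682 0.2222 4.5581]
t 35.425
37.7583 [ 0.4485  0.2248 -0.239 ]
```

View pics/fin.png

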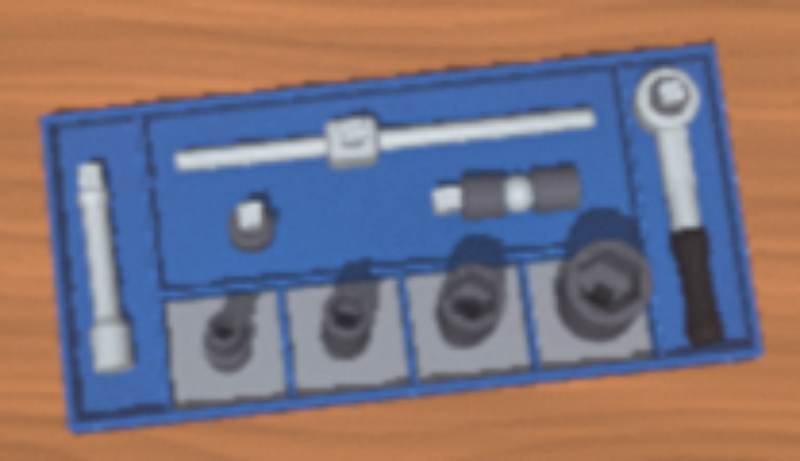

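View pics/fin2.png

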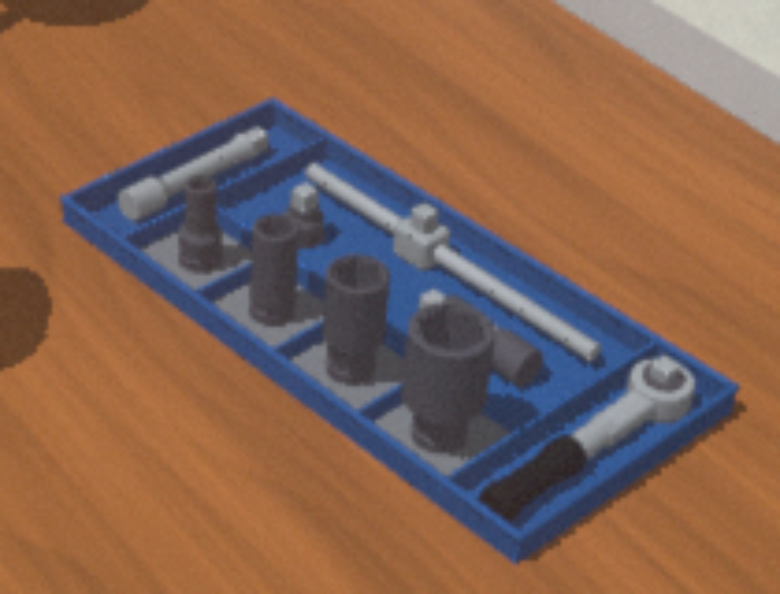

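In both views all four sockets stand upright in their own compartments: 20 in a, 28 in b, 37 in c and 48 in d. The ratchet and extension have not moved and the arm is clear. Handing in.

```bash
python3 -c "
from plant import *
from plant import workorder
workorder.job_done()"
```

```text
the job is handed in; nothing more can be done
```

All four sockets are back in the tray, upright with the open end up. The ratchet was at the right-hand end, so they run 48 in `cell_d` (next to the ratchet), 37 in `cell_c`, 28 in `cell_b` and 20 in `cell_a` (next to the extension bar).

I handed the job in at about 38 s, with the arm back at its start pose. The last top and side pictures, taken just before, showed each socket standing on its own liner with the ratchet and extension bar where they were. No check failed. The only disagreement was 2–5 mm between the top and side cameras on the starting positions of three sockets. I averaged the two, and all four grasps came out centred.

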